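# Shut and lock the gate of a powder doser

## Robot

A 6-joint arm with a two-finger parallel gripper is mounted at the origin on a cart in front of the work surface, level with it; the furniture and walls round the work are solid. World frame = base frame: x ahead of the robot, y to its left, z up, the work surface at z = 0. Lengths are in mm, angles in rad, forces in N, time in s.
With the tool pointing down it reaches from about 350 to 775 mm from the base axis. Payload 7.3 kg.
Tool frame: the origin (TCP) lies at the very end of the fingers, on their centre line; the grasp point (between the pads) lies 19 mm behind it; x points along the fingers, z is the direction in which the jaws open and shut, and the axes are right-handed (so a half turn about x gives the same grasp; the last joint's range is limited). The gripper opens to 92 mm and grips with 3 to 60 N. Pads are 19 mm wide; open, the fingers measure 130 mm over their backs; the gripper's body (75 mm by 190 mm) begins 47 mm behind the grasp point.
Start: joints at [-1.371, 0.342, 1.524, -0, 1.275, -0.146], TCP at [177.971, -493.934, 226.741] pointing down, gripper open.
Joint ranges: [-2.53, 2.53], [-0.77, 2.02], [0.04, 2.7], [-1, 4.14], [0.28, 2.66], [-3.11, 3.11]. Speed limits (rad/s): [2.57, 2.57, 3.14, 3.14, 3.14, 3.14].

## Interface

Orientations are given as [roll, pitch, yaw] about the fixed x, y, z axes, in that order (R = Rz(yaw) Ry(pitch) Rx(roll)).
In Python, from plant import * gives the robot as it stands.
- The arm moves only by the tool carry_out, never from a script. Its argument "rows" is a list of rows, each a list of 4 numbers: the shift along the world's x, y, z in mm, then the turn about the world's z in degrees. In form: [[x, y, z, twist], ...]. A call has 1 to 20 rows; each row is the pose to reach, as a shift and turn from the pose measured when the call began; what a row does not reach only later rows make up. A row lasts 1/12 s, in which the tool goes at most 41.7 mm and 7.16 degrees, less where a joint would pass 70% of its speed; a pose out of reach is approached as far as the arm can. A call with a gripper value outside its range is refused whole. "hand" is the finger opening in mm, from 0 to 91.8, set as the call begins (left out, the last holds). The fingers move at their own pace and stop on an object; the grip force is fixed at half the most. Time passes only in rows, so rows that repeat a pose let the fingers close. It gives the time, the measured TCP pose, the force and the opening at its end, in the units of the state.
- get_obs(): the state, without advancing time (a new reading comes with each control period).
- capture(name): name is "scene" or "side" or "wrist"; returns the picture (400x640x3 uint8, red, green, blue); there is no depth.
- camera_info(name): a dict with "camera_matrix" (3x3 intrinsics, pixels), "dist" ([k1, k2, p1, p2, k3] as OpenCV has them; the pictures are not rectified), "pose" (4x4, takes a point from camera to world coordinates); the wrist camera has in their place "mount" (4x4, takes a point from camera to tool coordinates, whose origin is the TCP and whose axes are the tool frame's). Camera axes: x right, y down, z forward; pixel columns grow to the right and rows downward; lengths in mm; the calibration is good to about 2 mm. A picture is of the moment at which its call begins: read the wrist's pose just before it. camera_info takes no time and is no camera call.
- close_job(): hands the job in, once; it reports no verdict.
The state is a dict: "time": time; "joint_positions": joint angles; "dq": joint speeds; "tau": joint torques, N m; "tool_pos": TCP position; "tcp_rot": TCP orientation; "contact_force": force on the tool from outside, world axes, zero at the start; "moment": the same for the moment, N m; "grip_width": finger opening in mm.
Only numpy, scipy, OpenCV 4.12 (cv2) and the standard library are available. Lean on these libraries where they do the work, as an engineer would, in place of code of your own. Each camera call takes 0.05 s, during which the arm holds its last target. There are 200 camera calls.

## Task

Shut the gate of the powder doser: with the fingertips, turn the orange slotted disc by its posts until its slot lines up with the brass bar, then push the bar by its blue plate straight through the disc until it is fully home under the hopper. Only push: do not grip or lift anything, leave the small things standing round the doser where they are, and finish with the hand clear.

Things in the scene. Friction and masses are not known exactly. Their poses are not given: they have to be found in the camera images.
- doser: Powder doser fixed to the bench, grey base plate 12 mm thick. Origin on the bench under the orange disc's axis; x axis along the bar's guide, from the blue plate towards the hopper (the way the bar is pushed), z up. The plate reaches from x -195 to 86 mm; it is 96 mm wide from x -51 mm on, 52 mm behind that. The bar's guide: x -185 to -43 mm, 36 mm wide, top 29.5 mm above the bench.
- hopper_rim (a point): Centre of the rim of the small steel hopper, 77 mm above the bench, 60 mm from the disc's axis along the doser's x; rim 46 mm across. It stands on a fixed keeper block (doser x 42 to 78 mm, 33 mm high) into which the bar's nose goes.
- lock_disc (a joint): Angle (rad) of the orange disc about its upright axis, counter-clockwise from above positive; 0 when the slot lies along the doser's x axis. The slot is open at both ends, so any multiple of pi is lined up as well. It starts between 0.8 and 2.34. The disc turns either way, more than a full turn, with light friction (0.05 N m), and stays where it is left.
- disc_top (a point): Point on the disc's axis, level with the top of its two half-moon lands, 30 mm above the bench. The disc is 72 mm across; its slot, along this frame's x axis, is 26 mm wide and open down to the base plate. The slot's mouths are flared a little and the bar's nose is tapered, so that a small misalignment rights itself.
- post_a (a point): Top centre of the upright steel finger post on one land of the disc, 55 mm above the bench. The post is 10 mm across, rises 25 mm above the disc's top and stands 27 mm from the disc's axis on the disc's +y side, at right angles to the slot.
- post_b (a point): The same for the like post on the other land, on the disc's -y side.
- bar_nose (a point): Front tip of the brass gate bar, 18 mm above the bench. Bar 128 mm long, 20 mm wide, 12 mm high, about 0.25 kg; it lies loose in the guide, held down by the guide's lips, and slides along the doser's x. It starts 8 to 20 mm short of the disc's rim. Fully home, the nose touches the end stop 70 mm past the disc's axis (doser x = 70 mm).
- push_plate (a point): Centre of the rear face of the blue push plate at the bar's rear end; 128 mm behind the nose, 43 mm above the bench. The plate is 26 mm wide, 10 mm thick and stands from 31 to 55 mm above the bench. Push this face along the doser's x; sliding takes about 2 N.
- vial_2: Bystander, loose: blue-capped glass vial, 25 mm across, 54 mm high. Origin at the centre of its underside.
- rubber_stopper: Bystander, loose: orange-brown rubber stopper, 31 mm across, 25 mm high. Origin at the centre of its underside.
- weight_100g: Bystander, loose: polished metal calibration weight, 24 mm across, 42 mm high. Origin at the centre of its underside.
- beaker_50: Bystander, loose: small empty glass beaker, 46 mm across, 60 mm high. Origin at the centre of its underside.
- vial_4: Bystander, loose: red-capped glass vial, 25 mm across, 54 mm high. Origin at the centre of its underside.

How it is judged:
By the outcome, as a careful person would: the job done as asked, in the order asked, and still so for the second after the job is handed in, with the robot touching nothing.
It also fails if it takes over 58 s, if anything falls off the work surface, if the arm or the gripper's body presses on something with over 40 N, if the wrist force passes 120 N, or if a joint passes its speed limit or range.

## Working session

There is one attempt and no reset: what is moved stays moved. The work goes in short steps, Python scripts to look and compute and a tool call to move; the robot and the scene stay as the last step left them, time stands still between calls to the robot, and variables do not carry over. Pictures are saved under pics/ and viewed, about 8 in all and at most 12, crops included, and the job is handed in when it is done.

Besides the shell and the picture viewer there is one more tool, called after ">>>" by a JSON object that holds its "name" and its "arguments". carry_out: Moves the arm, as the interface text tells. Its arguments: {"type":"object","properties":{"rows":{"type":"array"},"hand":{"type":"number"}},"required":["rows"]}

```bash
mkdir -p pics; ls
python3 - <<'E'
from plant import *
import cv2
print(get_obs())
for n in("scene","side"):
    cv2.imwrite(f"pics/{n}0.png",capture(n)[:,:,::-1]); i=camera_info(n); print(n,i)
print(camera_info("wrist"))
E
```

```text
pics
{'time': 0.0, 'joint_positions': array([-1.37097760e+00,  3.42758155e-01,  1.52503386e+00, -2.12255902e-05,
        1.27542832e+00, -1.45995129e-01]), 'dq': array([-0.00080103, -0.00058873,  0.00044927,  0.00053248,  0.00129983,
        0.0018806 ]), 'tau': array([-2.46486015e-03, -4.31256795e+01, -2.44222176e+01,  7.16584828e-02,
        5.60771464e-02, -1.44944620e-04]), 'tool_pos': array([ 177.88710976, -493.49210553,  226.0207168 ]), 'tcp_rot': array([3.0080664 , 1.56916852, 1.78309013]), 'contact_force': array([ 0.81939251, -0.00691948, -0.02793362]), 'moment': array([-0.01278585,  0.03060584,  0.00728915]), 'grip_width': 91.45714970351992}
scene {'camera_matrix': array([[426.07539377,   0.        , 315.51348748],
       [  0.        , 426.07539377, 195.44805837],
       [  0.        ,   0.        ,   1.        ]]), 'dist': array([0.01806474, 0.        , 0.        , 0.        , 0.        ]), 'pose': array([[-7.13108271e-01, -4.34641344e-01,  5.50057721e-01,
         3.78342255e+01],
       [-7.01012609e-01,  4.50606115e-01, -5.52752612e-01,
         5.44801118e+02],
       
[... 680 characters left out ...]
5e+02],
       [ 0.00000000e+00,  0.00000000e+00,  0.00000000e+00,
         1.00000000e+00]])}
{'camera_matrix': array([[325.54630986,   0.        , 316.77091955],
       [  0.        , 325.54630986, 203.35485118],
       [  0.        ,   0.        ,   1.        ]]), 'dist': array([-0.02359332,  0.        ,  0.        ,  0.        ,  0.        ]), 'mount': array([[ 3.61803249e-04, -2.59015158e-01,  9.65873189e-01,
        -1.57799672e+02],
       [-4.64275230e-04, -9.65873191e-01, -2.59014985e-01,
         6.87877868e+01],
       [ 9.99999827e-01, -3.54718534e-04, -4.69710381e-04,
        -9.31630881e-03],
       [ 0.00000000e+00,  0.00000000e+00,  0.00000000e+00,
         1.00000000e+00]])}
```

View pics/scene0.png

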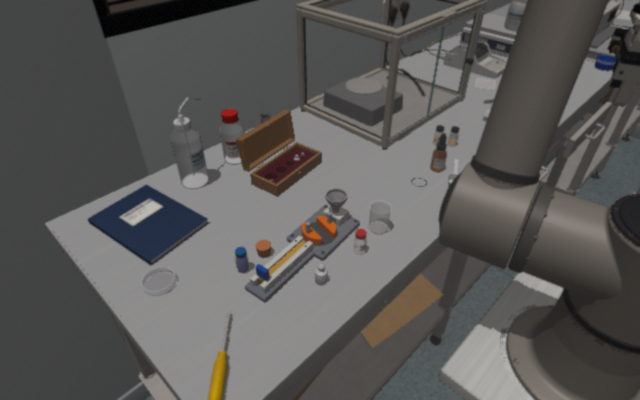

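View pics/side0.png

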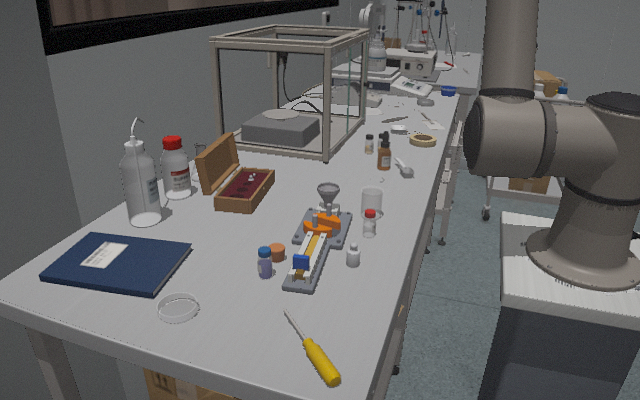

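The scene picture shows the doser with its disc at about (320,231), blue plate (262,271) and hopper (336,200). In the side picture they are at about (322,222), (301,262) and (328,192). I'll make a helper and localise roughly.

```bash
cat > h.py <<'E'
from plant import *
import cv2, numpy as np
from scipy.spatial.transform import Rotation as R
def grab(n):
    i=dict(camera_info(n))
    if n=="wrist":
        o=get_obs(); T=np.eye(4); T[:3,:3]=R.from_euler("xyz",o["tcp_rot"]).as_matrix(); T[:3,3]=o["tool_pos"]
        i["pose"]=T@i["mount"]
    return capture(n),i
def on_plane(i,px,z):
    p=cv2.undistortPoints(np.array(px,float).reshape(-1,1,2),i["camera_matrix"],i["dist"])[:,0]
    d=np.c_[p,np.ones(len(p))]@i["pose"][:3,:3].T; c=i["pose"][:3,3]
    return c+d*((np.reshape(z,(-1,1))-c[2])/d[:,2:])
def proj(i,P):
    M=np.linalg.inv(i["pose"]); r=cv2.Rodrigues(M[:3,:3])[0]
    return cv2.projectPoints(np.array(P,float).reshape(-1,1,3),r,M[:3,3],i["camera_matrix"],i["dist"])[0][:,0]
E
python3 - <<'E'
from h import *
pts={"scene":[(336,194),(262,270),(241,251),(263,244),(321,265),(380,206),(361,233)],
"side":[(328,187),(301,262),(264,250),(277,246),(353,245),(371,189),(370,212)]}
zs=[77,43,54,25,42,60,54]
np.set_printoptions(precision=1,suppress=True)
ims=[]
for n in pts:
    im,i=grab(n); print(n); print(on_plane(i,pts[n],zs))
    c=(230,180) if n=="scene" else (245,175)
    ims.append(cv2.resize(im[c[1]:c[1]+120,c[0]:c[0]+160],None,fx=5,fy=5,interpolation=cv2.INTER_CUBIC)[:,:,::-1])
cv2.imwrite("pics/c0.png",ims[0])
E
```

```text
scene
[[498.9  20.7  77. ]
 [474.5 245.7  43. ]
 [530.5 248.6  54. ]
 [538.9 191.3  25. ]
 [406.5 161.8  42. ]
 [420.2 -29.2  60. ]
 [400.5  55.5  54. ]]
side
[[497.5  24.5  77. ]
 [469.9 248.7  43. ]
 [532.8 252.   54. ]
 [537.9 189.1  25. ]
 [405.9 167.1  42. ]
 [422.5 -34.2  60. ]
 [402.6  58.   54. ]]
```

View pics/c0.png

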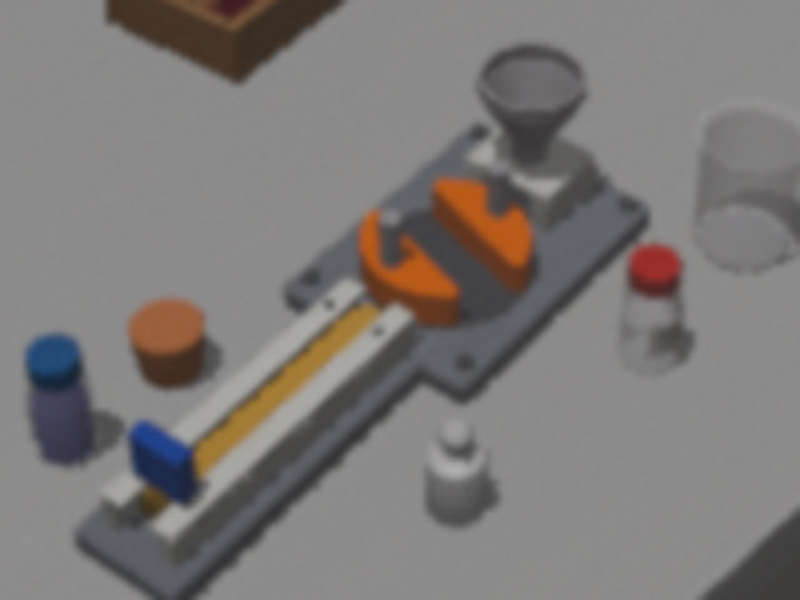

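Run:
```python
from h import *
np.set_printoptions(precision=3,suppress=True)
o=get_obs(); print(R.from_euler("xyz",o["tcp_rot"]).as_matrix())
im,i=grab("scene")
print(on_plane(i,[(305,103),(387,145),(466,95),(253,180),(320,152)],[0]*5))
```

```text
[[-0.     0.941  0.339]
 [ 0.001  0.339 -0.941]
 [-1.     0.    -0.001]]
[[ 954.984 -332.568    0.   ]
 [ 607.972 -311.233    0.   ]
 [ 607.834 -741.767    0.   ]
 [ 749.047   50.137    0.   ]
 [ 717.432 -157.043    0.   ]]
```

>>> {"name": "carry_out", "arguments": {"rows": [[17, 32, 0, 4], [35, 65, 0, 9], [52, 98, 0, 13], [70, 130, 0, 17], [87, 163, 0, 21], [104, 195, 0, 26], [122, 228, 0, 30], [139, 260, 0, 34], [156, 293, 0, 38], [174, 325, 0, 43], [191, 358, 0, 47], [208, 390, 0, 51], [226, 423, 0, 56], [243, 455, 0, 60], [260, 488, 0, 64], [278, 520, 0, 68], [295, 553, 0, 73], [312, 585, 0, 77], [312, 585, 0, 77], [312, 585, 0, 77]], "hand": 35}}

```text
time: 1.92
tool_pos: [490.1, 92.8, 225.9]
tcp_rot: [3.087, 1.569, -3.074]
contact_force: [-0.0, -0.6, 0.3]
grip_width: 35.0
```

Run:
```python
from h import *
im,i=grab("wrist"); cv2.imwrite("pics/w0.png",im[:,:,::-1])
o=get_obs(); print(o["time"],o["tool_pos"],o["contact_force"],o["grip_width"],o["joint_positions"])
```

```text
1.9667 [489.65842855  91.66263505 225.98267717] [-0.15538279 -0.28667707 -0.03166056] 35.09181758412338 [ 3.13000275e-02  2.94602855e-01  1.59526673e+00 -3.51034454e-04
  1.25344222e+00 -8.86833475e-02]
```

View pics/w0.png

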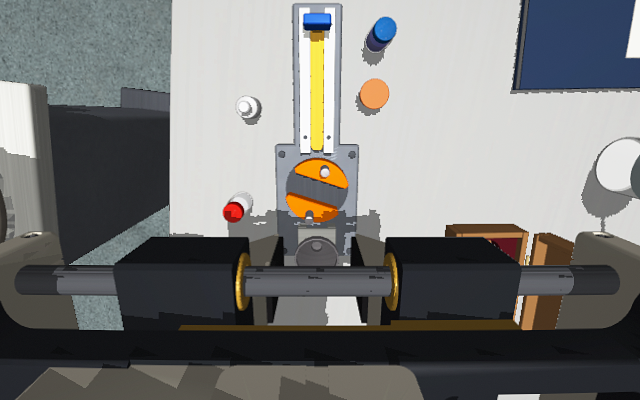

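The wrist picture shows the doser with its +x running down the image: plate at (317,20), bar along column 317, disc centred near (317,189). The slot runs almost crosswise, and the rear post is at (324,172), slightly on the +y side. So the short way round is to push the rear post towards +y.

```bash
cat > m.py <<'E'
from h import *
np.set_printoptions(precision=2,suppress=True)
def measure(im,i):
    hsv=cv2.cvtColor(im,cv2.COLOR_RGB2HSV); out={}
    def big(lo,hi,roi):
        m=cv2.inRange(hsv,lo,hi); k=np.zeros_like(m); x0,x1,y0,y1=roi; k[y0:y1,x0:x1]=255; return m&k
    c0=proj(i,[[491,82,30]])[0]; P=proj(i,[[472,247,43]])[0]
    x,y=map(int,c0); o=big((3,180,80),(17,255,255),(max(x-45,0),x+45,max(y-45,0),y+45))
    pts=np.argwhere(o)[:,::-1].astype(np.float32); w=on_plane(i,pts,30)[:,:2]
    y_=big((18,120,80),(32,255,255),(x-30,x+30,0,y+10)); q=np.argwhere(y_)[:,::-1].astype(np.float32)
    out["orange_n"]=len(w); out["yellow_n"]=len(q)
    (cx,cy),r=cv2.minEnclosingCircle(w.astype(np.float32)); out["disc"]=(cx,cy,r)
    # slot axis: minor direction of gap = 2-cluster separation of lands
    _,lab,cen=cv2.kmeans(w.astype(np.float32),2,None,(3,50,.01),5,cv2.KMEANS_PP_CENTERS)
    d=cen[1]-cen[0]; out["lands"]=cen; out["across_deg"]=np.degrees(np.arctan2(d[1],d[0]))
    if len(q)>20:
        b=on_plane(i,q,24)[:,:2]; l=cv2.fitLine(b.astype(np.float32),cv2.DIST_HUBER,0,.01,.01).ravel()
        out["bar_pt"]=l[2:]; out["bar_deg"]=np.degrees(np.arctan2(l[1],l[0])); s=(b-l[2:])@l[:2]; out["bar_ends"]=np.array([l[2:]+l[:2]*s.min(),l[2:]+l[:2]*s.max()])
    bl=cv2.inRange(hsv,(100,150,60),(125,255,255)); x,y=map(int,P)
    k=np.zeros_like(bl); k[max(y-30,0):y+30,max(x-20,0):x+20]=255; bl&=k
    q=np.argwhere(bl)[:,::-1]; 
    if len(q)>10:
        bw=on_plane(i,q.astype(float),55)[:,:2]; out["blue_px"]=(q.min(0),q.max(0)); out["blue_mean55"]=bw.mean(0); out["blue_ylims55"]=(bw[:,1].min(),bw[:,1].max()); out["blue_xlims"]=(bw[:,0].min(),bw[:,0].max())
    return out
if __name__=="__main__":
    im,i=grab("wrist")
    for k,v in measure(im,i).items(): print(k,v)
    print("posts z55",on_plane(i,[(324.5,171.5),(309,215)],55))
    print("hopper?",on_plane(i,[(316,251)],77))
E
python3 m.py
```

```text
orange_n 689
yellow_n 2197
disc (490.0361022949219, 82.19502258300781, 36.462188720703125)
lands [[491.88  62.34]
 [492.84 105.59]]
across_deg 88.7218
bar_pt [478.97 176.08]
bar_deg -82.07422
bar_ends [[469.35 245.12]
 [493.5   71.7 ]]
blue_px (array([304,  12]), array([330,  28]))
blue_mean55 [470.28 245.7 ]
blue_ylims55 (np.float64(237.91063954207743), np.float64(253.23472594858583))
blue_xlims (np.float64(457.8682177376584), np.float64(482.7671843312314))
posts z55 [[494.63 107.27  55.  ]
 [484.2   59.34  55.  ]]
hopper? [[495.37  28.98  77.  ]]
```

```bash
sed -i 's/b=on_plane(i,q,24)\[:,:2\];/b=on_plane(i,q,24)[:,:2]; b=b[(b[:,1]>135)\&(b[:,1]<230)];/; s/(3,180,80),(17,255,255)/(5,180,60),(19,255,255)/' m.py
python3 - <<'E'
from m import *
im,i=grab("wrist")
for k,v in measure(im,i).items(): print(k,v)
hsv=cv2.cvtColor(im,cv2.COLOR_RGB2HSV); print(hsv[165,310],hsv[210,330],hsv[175,300],hsv[100,317])
# white guide rails
m=cv2.inRange(hsv,(0,0,215),(180,40,255)); 
print([np.flatnonzero(m[r,285:350])[[0,-1]]+285 for r in(50,80,110,140)])
cv2.imwrite("pics/w1.png",cv2.resize(im[120:270,220:420],None,fx=4,fy=4,interpolation=cv2.INTER_CUBIC)[:,:,::-1])
E
```

```text
orange_n 1704
yellow_n 2192
disc (489.98187255859375, 82.13164520263672, 36.582237243652344)
lands [[493.87 103.54]
 [485.9   61.95]]
across_deg -100.84239
bar_pt [477.63 184.08]
bar_deg -83.09806
bar_ends [[472.   230.57]
 [483.58 134.87]]
blue_px (array([304,  11]), array([330,  27]))
blue_mean55 [470.26 245.56]
blue_ylims55 (np.float64(237.96088942888196), np.float64(252.8224187484901))
blue_xlims (np.float64(457.8688677559915), np.float64(482.75074248751184))
[ 19 255 251] [ 18 255 255] [112  26 107] [ 27 177 251]
[array([285, 349]), array([285, 349]), array([285, 349]), array([285, 349])]
```

View pics/w1.png

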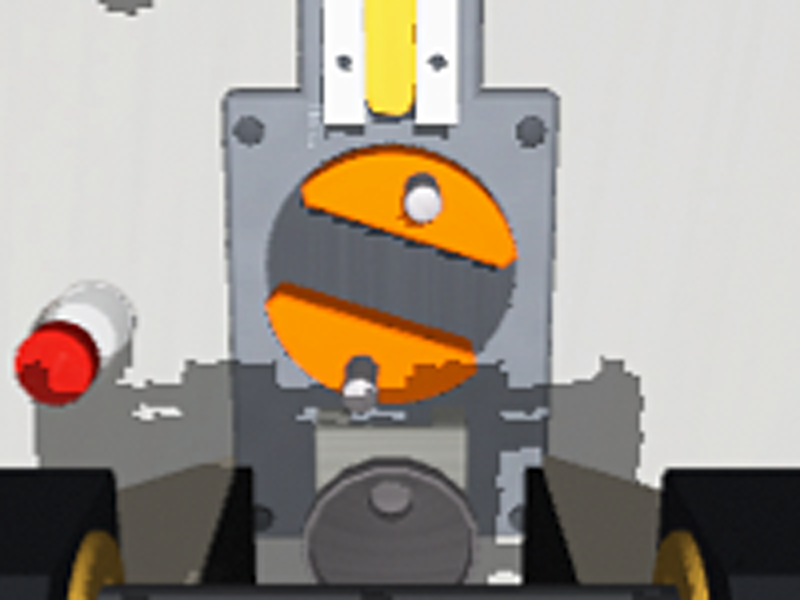

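Measured: the doser axis is at (490, 82) with heading −83.1°, and both the disc circle and the bar line agree on it. The disc angle is about 71°. I'll lower with the rear post loosely between the fingertips, then push it sideways.

>>> {"name": "carry_out", "arguments": {"rows": [[3, 8, -20, 0], [7, 16, -50, 0], [7, 16, -80, 0], [7, 16, -110, 0], [7, 16, -135, 0], [7, 16, -155, 0], [7, 16, -170, 0], [7, 16, -180, 0], [7, 16, -188, 0], [7, 16, -188, 0]]}}

```text
time: 2.9
tool_pos: [495.9, 105.7, 37.4]
tcp_rot: [-3.104, 1.568, -2.988]
contact_force: [-0.8, -0.7, 0.1]
grip_width: 34.8
```

```bash
cat > s.py <<'E'
from m import *
o=get_obs(); a=np.radians(-83.1); u=np.array([np.cos(a),np.sin(a)]); v=np.array([-u[1],u[0]])
d=o["tool_pos"][:2]-[490,82.1]; z=R.from_euler("xyz",o["tcp_rot"]).as_matrix()[:,2]
print("t",o["time"],"u,v",d@u,d@v,"z",o["tool_pos"][2],"F",o["contact_force"],"jaw",np.degrees(np.arctan2(z[1],z[0])),"w",o["grip_width"])
E
python3 s.py; python3 -c "
from h import *
a,_=grab('wrist'); b,_=grab('scene')
cv2.imwrite('pics/d1.png',np.vstack([cv2.resize(a[60:300,160:480],(640,480)),])[:,:,::-1])"
```

```text
t 2.9 u,v -22.74177494978354 8.657904315693484 z 37.4341755931238 F [-0.75 -0.71  0.06] jaw 6.662981963116449 w 34.75908863862753
```

View pics/d1.png

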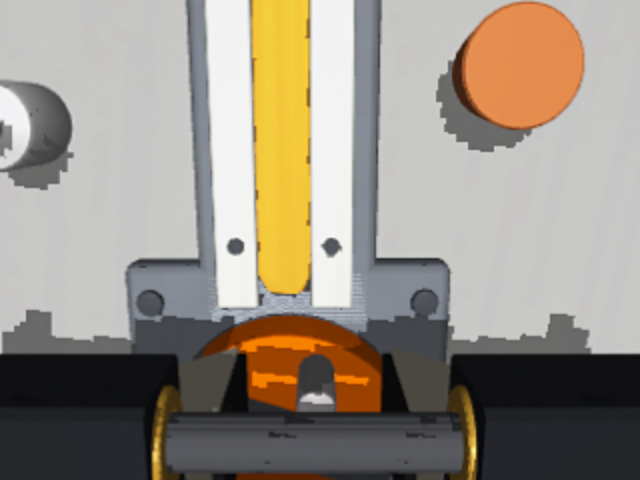

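The rear post stands between the fingertips with room on both sides. Next I push towards doser +y, back off and go behind the posts.

>>> {"name": "carry_out", "arguments": {"rows": [[4, 0.5, 0, 0], [8, 1, 0, 0], [11, 1.3, 0, 0], [14, 1.7, 0, 0], [17, 2, 0, 0], [20, 2.4, 0, 0], [23, 2.8, 0, 0], [26, 3.1, 0, 0], [26, 3.1, 0, 0], [23, 2.8, 0, 0], [20, 2.4, 0, 0], [18, 12, 0, 0], [17, 22, 0, 0], [16, 30, 0, 0], [16, 30, 0, 0]]}}

```text
time: 4.25
tool_pos: [512.8, 138.3, 39.0]
tcp_rot: [0.955, 1.57, 1.074]
contact_force: [-0.1, 0.0, 0.9]
grip_width: 35.3
```

```bash
python3 s.py; python3 -c "
from h import *
a,_=grab('scene')
cv2.imwrite('pics/d2.png',cv2.resize(a[150:300,220:420],(800,600),interpolation=2)[:,:,::-1])"
```

```text
t 4.25 u,v -53.021092413506864 29.354516325168465 z 39.02899779823099 F [-0.09  0.02  0.94] jaw 6.81428207367422 w 35.3206159520665
```

View pics/d2.png

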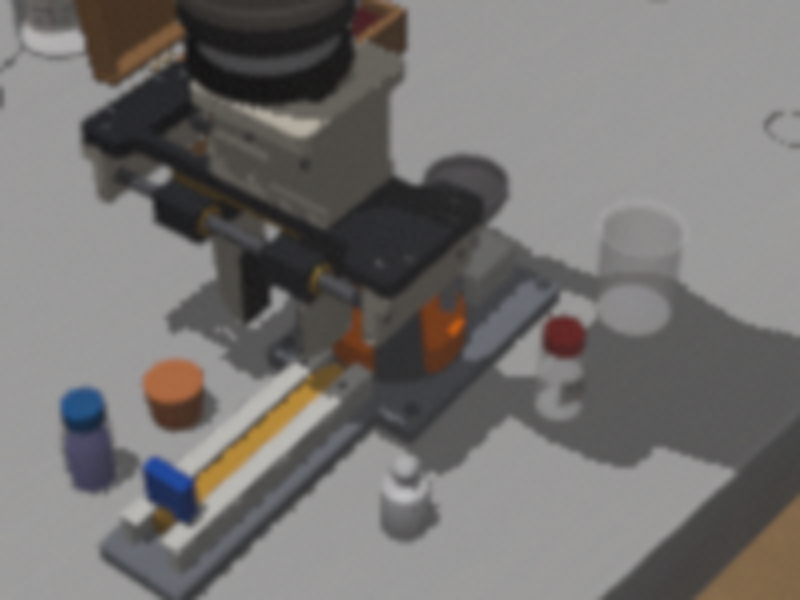

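The disc has turned: the slot now runs roughly along the doser. Next I centre the hand and push both posts square from behind with both fingertips.

>>> {"name": "carry_out", "arguments": {"rows": [[-10, -1.2, 0, 0], [-20, -2.4, 0, 0], [-29, -3.5, 0, 0], [-29, -3.5, 0, 0], [-28, -10, 0, 0], [-27.5, -16, 0, 0], [-27, -20, 0, 0], [-26.6, -23, 0, 0], [-26.2, -26, 0, 0], [-25.9, -29, 0, 0], [-25.5, -32, 0, 0], [-25.2, -35, 0, 0], [-25, -37, 0, 0], [-24.7, -39, 0, 0], [-24.7, -39, 0, 0]]}}

```text
time: 5.55
tool_pos: [488.6, 98.2, 39.1]
tcp_rot: [-0.201, 1.57, -0.083]
contact_force: [0.5, 1.2, -0.2]
grip_width: 35.0
```

```bash
python3 s.py
```

```text
t 5.55 u,v -16.156391317543477 0.5737684631872202 z 39.08549472543041 F [ 0.52  1.19 -0.17] jaw 6.799738787016012 w 34.99733275194854
```

>>> {"name": "carry_out", "arguments": {"rows": [[0.1, -0.5, 0, 0], [0.1, -1, 0, 0], [0.2, -1.5, 0, 0], [0.2, -1.5, 0, 0]]}}

```text
time: 5.88
tool_pos: [488.9, 96.7, 39.1]
tcp_rot: [0.038, 1.57, 0.156]
contact_force: [1.3, 2.1, 0.0]
grip_width: 35.5
```

```bash
python3 s.py
```

```text
t 5.8833 u,v -14.67468673826171 0.6561900420491789 z 39.08153422292173 F [1.31 2.12 0.03] jaw 6.790975540595507 w 35.524545049086946
```

>>> {"name": "carry_out", "arguments": {"rows": [[0.1, -0.5, 0, 0], [0.1, -1, 0, 0], [0.1, -1, 0, 0]]}}

```text
time: 6.13
tool_pos: [488.9, 96.6, 39.1]
tcp_rot: [0.942, 1.569, 1.061]
contact_force: [1.2, 7.2, -0.2]
grip_width: 35.1
```

```bash
python3 s.py
```

```text
t 6.1333 u,v -14.526218933450714 0.6419416552927972 z 39.072621805583246 F [ 1.25  7.21 -0.21] jaw 6.777555816935462 w 35.06789154149643
```

The force rose to 7 N exactly at the predicted u = −14.5, so both posts are in contact and square. I'll back off, rise to the viewing pose and check.

>>> {"name": "carry_out", "arguments": {"rows": [[-1, 8, 0, 0], [-2, 18, 0, 0], [-2.4, 20, 15, 0], [-2.4, 20, 45, 0], [-2.4, 20, 80, 0], [-2, 18, 115, 0], [-1, 10, 150, 0], [0, 2, 175, 0], [1, -4, 187, 0], [1, -4, 187, 0], [1, -4, 187, 0]], "hand": 0}}

```text
time: 7.05
tool_pos: [489.5, 92.9, 225.9]
tcp_rot: [0.924, 1.569, 1.042]
contact_force: [0.4, 0.0, 0.4]
grip_width: 0.7
```

```bash
python3 s.py
python3 - <<'E'
from m import *
im,i=grab("wrist")
for k,v in measure(im,i).items(): print(k,v)
cv2.imwrite("pics/w2.png",cv2.resize(im[0:270,200:440],None,fx=2.2,fy=2.2,interpolation=cv2.INTER_CUBIC)[:,:,::-1])
E
```

```text
t 7.05 u,v -10.735157129835288 0.805617983557025 z 225.88561264497588 F [0.37 0.01 0.39] jaw 6.753023307136774 w 0.6547941656169516
orange_n 1532
yellow_n 2271
disc (489.91827392578125, 81.97491455078125, 36.235931396484375)
lands [[468.76  80.54]
 [510.99  85.23]]
across_deg 6.331319
bar_pt [477.33 184.19]
bar_deg -83.17611
bar_ends [[471.86 229.9 ]
 [483.23 134.89]]
blue_px (array([303,  14]), array([329,  30]))
blue_mean55 [470.25 245.47]
blue_ylims55 (np.float64(237.23809213949198), np.float64(253.12002660826062))
blue_xlims (np.float64(457.75677260744504), np.float64(482.67076541856966))
```

View pics/w2.png

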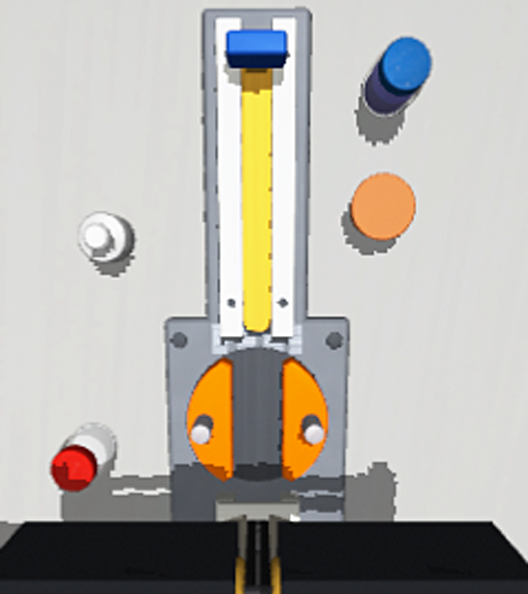

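The slot is lined up with the bar: land axis at 6.3° against an ideal 6.9°. The bar rear face is at u ≈ −172. Next I go behind the plate and descend with closed fingers.

>>> {"name": "carry_out", "arguments": {"rows": [[-4, 32, 0, 0], [-9, 70, 0, 0], [-14, 108, 0, 0], [-19, 146, 0, 0], [-23, 180, 0, 0], [-23.5, 183, -30, 0], [-23.5, 183, -65, 0], [-23.5, 183, -100, 0], [-23.5, 183, -135, 0], [-23.5, 183, -160, 0], [-23.5, 183, -178, 0], [-23.5, 183, -186, 0], [-23.5, 183, -186, 0], [-23.5, 183, -186, 0]]}}

```text
time: 8.27
tool_pos: [465.0, 276.1, 38.5]
tcp_rot: [2.763, 1.568, 2.882]
contact_force: [0.2, -0.1, 0.8]
grip_width: 0.6
```

```bash
python3 s.py; python3 -c "
from h import *
a,_=grab('side')
cv2.imwrite('pics/d3.png',cv2.resize(a[150:300,220:420],(800,600),interpolation=2)[:,:,::-1])"
```

```text
t 8.2667 u,v -195.62475142286382 -1.4765243254042169 z 38.52118300997561 F [ 0.17 -0.09  0.78] jaw 6.790428084303779 w 0.6115307831846748
```

View pics/d3.png

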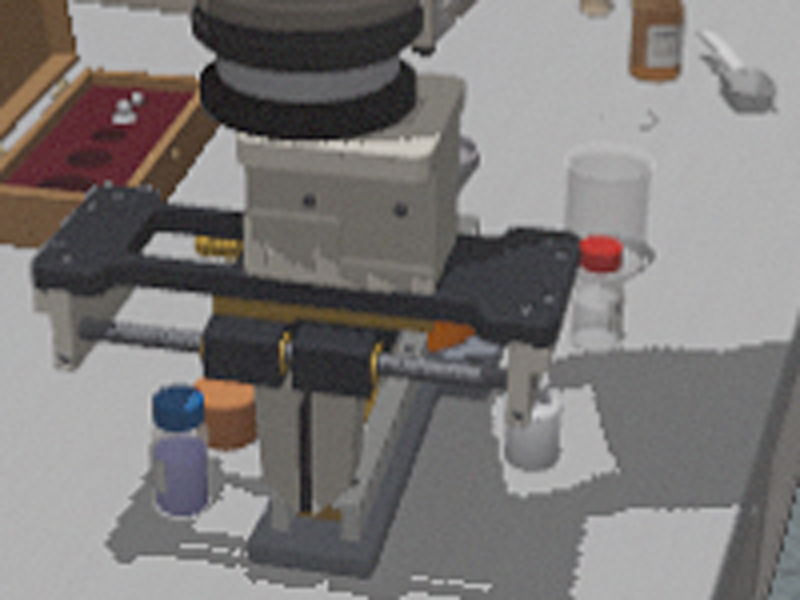

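The fingertips are behind the blue plate, clear of vial and weight. Now I push.

>>> {"name": "carry_out", "arguments": {"rows": [[2.1, -5, 0, 0], [2.7, -10, 0, 0], [3.3, -15, 0, 0], [3.9, -20, 0, 0], [4.5, -25, 0, 0], [5.1, -30, 0, 0], [5.7, -35, 0, 0], [6.3, -40, 0, 0], [6.9, -45, 0, 0], [7.5, -50, 0, 0], [8.2, -55, 0, 0], [8.8, -60, 0, 0], [9.4, -65, 0, 0], [10, -70, 0, 0], [10.6, -75, 0, 0], [11.2, -80, 0, 0], [11.8, -85, 0, 0], [12.4, -90, 0, 0], [13, -95, 0, 0], [13.6, -100, 0, 0]]}}

```text
time: 9.98
tool_pos: [479.4, 175.8, 39.4]
tcp_rot: [1.968, 1.569, 2.087]
contact_force: [-0.6, 2.8, 2.7]
grip_width: 0.4
```

```bash
python3 s.py
```

```text
t 9.9833 u,v -94.30503079688242 0.6999329225572755 z 39.42324464812526 F [-0.56  2.76  2.69] jaw 6.782664381496143 w 0.39789840574359653
```

>>> {"name": "carry_out", "arguments": {"rows": [[0, -4, 0, 0], [0.4, -8, 0, 0], [0.9, -12, 0, 0], [1.4, -16, 0, 0], [1.8, -19, 0, 0], [2.2, -22, 0, 0], [2.3, -23, 0, 0], [2.4, -24, 0, 0], [2.5, -25, 0, 0], [2.6, -26, 0, 0], [2.6, -26, 0, 0]]}}

```text
time: 10.9
tool_pos: [481.8, 149.7, 39.3]
tcp_rot: [2.206, 1.569, 2.325]
contact_force: [0.4, 2.1, 0.6]
grip_width: 0.3
```

```bash
python3 s.py
```

```text
t 10.9 u,v -68.0499773580269 0.00572456519383735 z 39.3236312178228 F [0.38 2.15 0.56] jaw 6.790290656616457 w 0.3151648950697981
```

>>> {"name": "carry_out", "arguments": {"rows": [[0.1, -0.5, 0, 0], [0.1, -1, 0, 0], [0.2, -1.5, 0, 0], [0.2, -1.5, 0, 0]]}}

```text
time: 11.23
tool_pos: [481.8, 149.3, 39.4]
tcp_rot: [1.861, 1.568, 1.979]
contact_force: [0.4, 8.9, 0.4]
grip_width: 0.7
```

```bash
python3 s.py
```

```text
t 11.2333 u,v -67.7124938535124 -0.0465610818824036 z 39.3847982831572 F [0.44 8.91 0.37] jaw 6.767122355462397 w 0.6940109413802317
```

The force climbs at u = −67.7, where −67.5 was expected for the end stop. A little more to confirm, then back off and look.

>>> {"name": "carry_out", "arguments": {"rows": [[0.1, -1, 0, 0], [0.1, -1.5, 0, 0], [0.1, -1.5, 0, 0]]}}

```text
time: 11.48
tool_pos: [481.8, 149.3, 39.5]
tcp_rot: [1.645, 1.566, 1.763]
contact_force: [1.1, 10.5, 2.2]
grip_width: 0.5
```

>>> {"name": "carry_out", "arguments": {"rows": [[-1, 8, 0, 0], [-2, 18, 0, 0], [-2.4, 20, 20, 0], [-2.4, 20, 60, 0], [-2.4, 20, 100, 0], [-2.4, 20, 140, 0], [-2.4, 20, 175, 0], [-2.4, 20, 186, 0], [-2.4, 20, 186, 0]]}}

```text
time: 12.23
tool_pos: [480.7, 169.8, 228.9]
tcp_rot: [0.704, 1.563, 0.823]
contact_force: [0.4, 0.2, 0.5]
grip_width: 0.2
```

```bash
python3 s.py
python3 - <<'E'
from m import *
im,i=grab("wrist"); s,j=grab("scene")
for k,v in measure(im,i).items(): print(k,v)
cv2.imwrite("pics/f.png",np.hstack([cv2.resize(im[100:400,200:440],(400,500)),cv2.resize(s[170:300,220:420],(400,500))])[:,:,::-1])
hsv=cv2.cvtColor(im,cv2.COLOR_RGB2HSV); b=cv2.inRange(hsv,(100,150,60),(125,255,255))
n,_,st,c=cv2.connectedComponentsWithStats(b)
for k in range(1,n):
    if st[k,4]>60 and 280<c[k][0]<350:
        x,y,w,h,_a=st[k]; p=on_plane(i,[(x+w/2,y-.5),(x+w/2,y+h-.5)],55)[:,:2]; a=np.radians(-83.1); print(st[k],(p-[490,82.1])@[np.cos(a),np.sin(a)])
E
```

```text
t 12.2333 u,v -88.22145684176907 1.2701644469163806 z 228.88009164450045 F [0.43 0.24 0.48] jaw 6.764986712695367 w 0.2338769841411978
orange_n 345
yellow_n 349
disc (490.5867004394531, 72.0128173828125, 49.495521545410156)
lands [[495.69  60.36]
 [486.03 110.99]]
across_deg 100.801956
bar_pt [484.32 138.9 ]
bar_deg 6.2137704
bar_ends [[476.95 138.1 ]
 [489.64 139.48]]
[303 210  24  14 316] [-62.95 -47.36]
```

View pics/f.png

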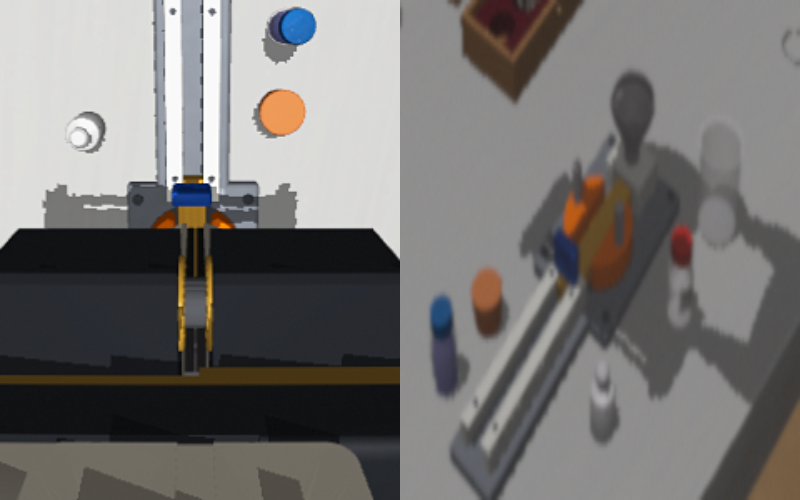

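```bash
python3 -c "
from plant import *
print(get_obs()['contact_force']); print(close_job())"
```

```text
[-0.25653272  0.33345842 -1.00276042]
the job is handed in; nothing more can be done
None
```

The gate is shut, and I handed the job in at about 12.3 s of the 58 s allowed. `close_job()` gives no verdict.

**Disc:** I pushed the rear post sideways, then pushed both posts square from behind with both fingertips. The picture afterwards put the slot within about 0.6° of the bar's line.

**Bar:** I pushed it by the blue plate with closed fingertips, straight through the disc. The hand stopped within 0.2 mm of where the end stop should be. Force rose from about 2 N to 10.5 N there, and a further commanded push did not move it.

**Last checks:** The hand is about 190 mm above the work and touching nothing. The blue plate appears within a couple of millimetres of its fully-home position. In the last two pictures the small things round the doser look undisturbed, but I did not re-measure their positions.

**A check that failed:** In the last wrist picture my automatic disc and bar measurement was useless, because the gripper hid the disc. "Home" therefore rests on the stop position and force, the plate's position and the scene view.

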